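Spacer block into the fork bracket

TASK

The fork bracket bolted to the bench is about to be clamped, and a spacer must keep its two cheeks apart. Of the three aluminium blocks, take the one that fills the gap between the cheeks with only a little play, and push it upright down into the gap until it stands on the bracket's floor, midway along the cheeks, neither end sticking out past them. Let go of it and leave the other two blocks standing where they are.

Things in the scene. Friction and masses are not known exactly. Their poses are not given: they have to be found in the camera images.
- fork_bracket: grey fork bracket fixed to the bench: floor plate 130x100x8 mm, on it two upright cheeks 90 mm long, 18 thick, tops 38 mm above the bench. Gap between them 24 mm wide, open at top and ends; its floor is 8 mm above the bench. Inner top edges bevelled 10 mm wide, 12 high: 44 mm wide at the top. Origin: on the bench under the middle of the gap; x along the gap, y across, z up
- spacer_middle: the middle one of three bare aluminium spacer blocks, 20 mm thick, 50 mm long, 70 mm tall, upright on the bench, a small hole near the top. Origin: centre of its underside; x along its 50 mm length, y across its thickness, z up. Fits the 24 mm gap; in it, its top is 78 mm above the bench. About 0.2 kg
- spacer_thin: the thinnest of three bare aluminium spacer blocks, 12 mm thick, 50 mm long, 70 mm tall, upright on the bench, a small hole near the top. Origin: centre of its underside; x along its 50 mm length, y across its thickness, z up. Too loose in the gap; leave it standing
- spacer_thick: the thickest of three bare aluminium spacer blocks, 30 mm thick, 50 mm long, 70 mm tall, upright on the bench, a small hole near the top. Origin: centre of its underside; x along its 50 mm length, y across its thickness, z up. Too thick for the gap; leave it standing
Mind the look-alikes: they are no part of the job. What is shaped like the spacer_middle but green is not meant.

How it is judged:
At the end, for the whole second after the job is handed in: The 20 mm block stands upright (10 degrees) and at rest on the bracket's floor (5 mm) between the cheeks, in line with them (10 degrees; 6 mm across), its middle within 20 mm of the middle of their length; the other two blocks are upright and within 30 mm of where they stood (x of spacer_middle in the frame of fork_bracket between -0.02 and 0.02 m and y of spacer_middle in the frame of fork_bracket between -0.006 and 0.006 m and z of spacer_middle in the frame of fork_bracket between 0.004 and 0.013 m and angle between spacer_middle's own z axis and vertical below 0.175 rad and angle between the x axis of spacer_middle and the x axis of fork_bracket, either way round below 0.175 rad and linear speed of spacer_middle below 0.02 m/s and distance of each of spacer_thin, spacer_thick from where it was at the start of the episode below 0.03 m and angle between each of spacer_thin, spacer_thick's own z axis and vertical below 0.2 rad); the robot touches nothing.
It also fails if it takes over 37 s, if anything falls off the work surface, if the arm or the gripper's body presses on something with over 40 N, if the wrist force passes 120 N, or if a joint passes its speed limit or range.

ROBOT

A 6-joint arm with a two-finger parallel gripper is mounted at the origin on a cart in front of the work surface, level with it; the furniture and walls round the work are solid. World frame = base frame: x ahead of the robot, y to its left, z up, the work surface at z = 0. Lengths are in m, angles in rad, forces in N, time in s.
With the tool pointing down it reaches from about 0.325 to 0.75 m from the base axis. Payload 7.6 kg.
Tool frame: the origin (TCP) lies midway between the tips of the shut fingers; the grasp point (between the pads) lies pinch_z behind it (pinch_z is the distance from the TCP to the grasp point, in m); z points along the fingers, y is the line along which they close (so a half turn about z gives the same grasp; the last joint's range is limited). The gripper opens to 85 mm and grips with 20 to 120 N. Pads are 22 mm wide; open, the fingers measure 114 mm over their backs; the gripper's body (76 mm by 85 mm) begins 54 mm behind the grasp point. The pads swing forward as they close: fully open they stand 13 mm farther back than shut.
Start: joints at [1.216, 0.052, 1.401, -0, 1.689, -0.07], TCP at [0.147, 0.504, 0.21] pointing down, gripper open.
Joint ranges: [-2.9, 2.9], [-0.91, 2.17], [0.12, 2.37], [-1.06, 4.2], [0.26, 2.73], [-2.93, 2.93]. Speed limits (rad/s): [2.57, 2.57, 3.01, 3.14, 3.14, 3.14].

INTERFACE

Orientations are given as a rotation vector (axis times angle).
In Python, from plant import move_pose, move_straight, goto_joints, gripper_to, wait, inverse_kinematics, snapshot, get_calibration, IKError, sign_off, get_time, get_joints, get_qd, get_tau, get_eef_pos, get_eef_rot, get_force, get_ft_torque, get_opening, get_grasp_force, pinch_z gives the robot as it stands. Calls block until the motion is done:
- move_pose(position, orientation): joint-space move of the TCP to a pose.
- move_straight(position, rotation=None, v=0.15, stop_force=None): straight line of the TCP; rotation=None keeps the orientation; v is the mean speed in m/s. With stop_force (N) it stops when the force on the tool has changed by that much, and returns True; else False.
- goto_joints(angles): joint-space move.
- gripper_to(opening, squeeze=None): opening from 0.0 (shut) to 1.0 (fully open); squeeze is the grip in N (None keeps the last); returns when the fingers have stopped.
- wait(seconds).
- inverse_kinematics(position, orientation): joint angles nearest the present ones, or None.
- snapshot(name): name is "scene" or "top"; returns the picture (400x640x3 uint8, blue, green, red); there is no depth.
- get_calibration(name): a dict with "fx", "fy", "cx", "cy" (pixels), "k1" (the pictures are not rectified: a ray, as slopes to the right and down, at radius r is drawn at 1 + k1 r^2 times it, then the intrinsics apply), "cam_to_world" (4x4, takes a point from camera to world coordinates). Camera axes: x right, y down, z forward; pixel columns grow to the right and rows downward; lengths in m; the calibration is good to about 2 mm. A picture is of the moment at which its call begins. get_calibration takes no time and is no camera call.
A pose or a line that the arm cannot do raises IKError and nothing moves.
- sign_off(): hands the job in; it is judged then, once.
Readings, each from a call of its own:
- get_time(): time.
- get_joints(): joint angles.
- get_qd(): joint speeds.
- get_tau(): joint torques, N m.
- get_eef_pos(): TCP position.
- get_eef_rot(): TCP orientation.
- get_force(): force on the tool from outside, world axes, zero at the start.
- get_ft_torque(): the same for the moment, N m.
- get_opening(): opening from 0.0 (shut) to 1.0 (fully open).
- get_grasp_force(): force on a finger pad.
Only numpy, scipy, OpenCV 4.12 (cv2) and the standard library are available. Lean on these libraries where they do the work, as an engineer would, in place of code of your own. Each camera call takes 0.05 s, during which the arm holds its last target. There are 200 camera calls.

## Working session

There is one attempt and no reset: what is moved stays moved. The work goes in short steps, each a Python script; the robot and the scene stay as the last script left them, time stands still between calls to the robot, and variables do not carry over. Pictures are saved under pics/ and viewed, at most 10 in all, crops included, and the job is handed in when it is done.

```bash
ls; mkdir -p pics; python3 - <<'E'
from plant import *
import cv2
for n in("scene","top"):
    cv2.imwrite(f"pics/{n}0.png",snapshot(n)); print(n,get_calibration(n))
print(pinch_z if not callable(pinch_z) else pinch_z(),get_eef_rot(),get_time())
E
```

```text
pics
scene {'fx': 446.695367309278, 'fy': 446.695367309278, 'cx': 324.2058981246613, 'cy': 210.05720872742225, 'k1': -0.056443794793765385, 'cam_to_world': array([[ 0.69499975, -0.54931164,  0.46393111,  0.06276971],
       [-0.71895038, -0.53923222,  0.43856467, -0.3065917 ],
       [ 0.00925792, -0.63834578, -0.76969407,  0.84070639],
       [ 0.        ,  0.        ,  0.        ,  1.        ]])}
top {'fx': 362.2572658047441, 'fy': 362.2572658047441, 'cx': 317.91040780234584, 'cy': 197.45347953465003, 'k1': -0.0077312950267157945, 'cam_to_world': array([[ 0.02767137, -0.98556998,  0.16699132,  0.38360457],
       [-0.99943023, -0.0305072 , -0.01444014,  0.14369915],
       [ 0.0193262 , -0.16649659, -0.98585262,  0.90247159],
       [ 0.        ,  0.        ,  0.        ,  1.        ]])}
0.0187 [-4.45847917e-01 -3.10952319e+00  2.21202831e-03] 0.1
```

View pics/top0.png

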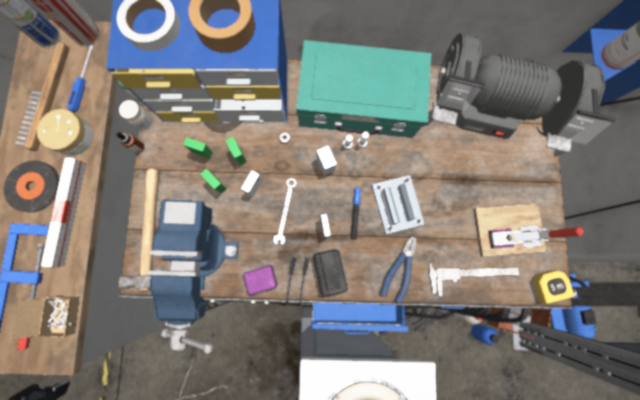

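View pics/scene0.png

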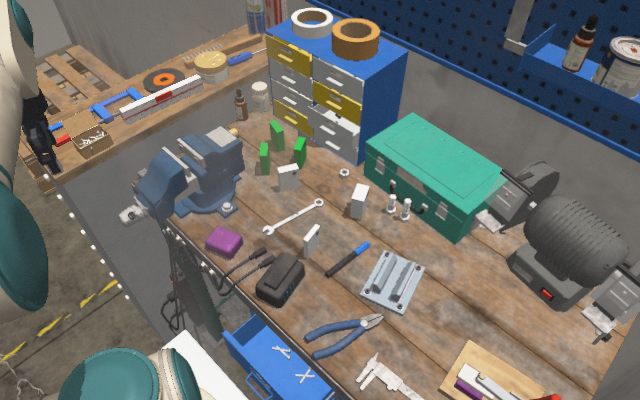

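The two top views show these candidates, by pixel in the top picture:
- Bare blocks at (251,182), (326,158) and (325,225).
- Green look-alikes at (197,147), (235,150) and (212,181), which are not meant.

By apparent thickness, (251,182) is the middle block, (326,158) the thick one and (325,225) the thin one. The bracket is at (399,205). I'll check this in one close crop.

```bash
python3 - <<'E'
import cv2,numpy as np
t=cv2.imread("pics/top0.png");s=cv2.imread("pics/scene0.png")
def c(i,x,y,w,h,k): return cv2.resize(i[y:y+h,x:x+w],None,fx=k,fy=k,interpolation=cv2.INTER_CUBIC)
# top: middle (231..281,160..205), bracket(364..434,170..240)
a=c(t,230,160,40,40,7); b=c(t,305,140,40,40,7)
d=c(s,268,155,40,40,7); e=c(s,340,175,40,40,7)
cv2.imwrite("pics/c1.png",np.vstack([np.hstack([a,b]),np.hstack([d,e])]))
cv2.imwrite("pics/c2.png",c(t,365,170,70,70,8))
E
```

```text
(no output)
```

View pics/c1.png

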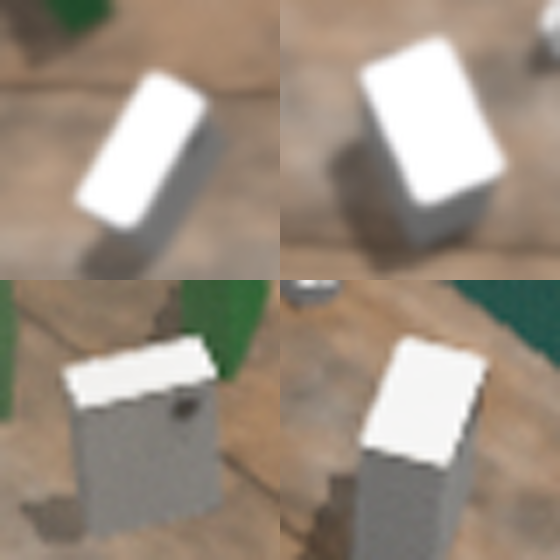

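View pics/c2.png

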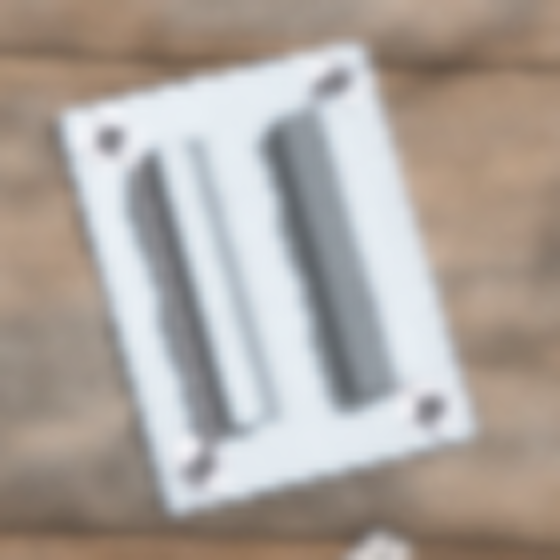

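The crop confirms it. The block at (251,182) has a top about 20 x 50, and the one at (326,158) is clearly thicker. The bracket plate's corners in the crop are (60,112), (362,42), (478,440) and (172,517).

```bash
cat > h.py <<'E'
import numpy as np,cv2
from plant import *
def pix2w(n,uv,z):
    c=get_calibration(n); K=np.array([[c["fx"],0,c["cx"]],[0,c["fy"],c["cy"]],[0,0,1.]])
    p=cv2.undistortPoints(np.array(uv,float).reshape(-1,1,2),K,np.array([c["k1"],0,0,0,0.])).reshape(-1,2)
    T=c["cam_to_world"]; d=np.c_[p,np.ones(len(p))]@T[:3,:3].T
    return T[:3,3]+d*((z-T[2,3])/d[:,2])[:,None]
def crop(p,o,k): return (np.array(p)+.5)/k-.5+np.array(o)
def rect(P):  # ordered corners, returns centre, side vectors
    P=P[:,:2]; a=(P[1]+P[2]-P[0]-P[3])/2; b=(P[2]+P[3]-P[0]-P[1])/2
    l=a if np.hypot(*a)>np.hypot(*b) else b
    return P.mean(0).round(4),np.hypot(*a).round(4),np.hypot(*b).round(4),np.degrees(np.arctan2(l[1],l[0])).round(2)
E
python3 - <<'E'
from h import *
print("mid top",rect(pix2w("top",crop([(152,66),(212,104),(128,234),(70,200)],(230,160),7),.07)))
print("mid scene",rect(pix2w("scene",crop([(62,93),(200,54),(218,98),(80,128)],(268,155),7),.07)))
print("thick top",rect(pix2w("top",crop([(76,70),(160,34),(230,166),(146,208)],(305,140),7),.07)))
print("brk",rect(pix2w("top",crop([(60,112),(362,42),(478,440),(172,517)],(365,170),8),.008)))
print("green",pix2w("top",[(212,181),(235,150),(325,225)],.07))
E
```

```text
mid top (array([0.5585, 0.2923]), np.float64(0.0235), np.float64(0.0523), np.float64(151.45))
mid scene (array([0.5608, 0.2887]), np.float64(0.0501), np.float64(0.0206), np.float64(-25.76))
thick top (array([0.6237, 0.114 ]), np.float64(0.0318), np.float64(0.0528), np.float64(-151.88))
brk (array([ 0.5247, -0.0709]), np.float64(0.0995), np.float64(0.131), np.float64(-164.61))
green [[0.55593853 0.38003784 0.07      ]
 [0.63273654 0.33145222 0.07      ]
 [0.46082315 0.11340694 0.07      ]]
```

```bash
cat >> h.py <<'E'
from scipy.spatial.transform import Rotation as R
def down(phi):  # tool down, closing line at phi degrees
    y=np.array([np.cos(np.radians(phi)),np.sin(np.radians(phi)),0]); z=np.array([0,0,-1.])
    return R.from_matrix(np.c_[np.cross(y,z),y,z]).as_rotvec()
E
python3 - <<'E'
from h import *
B=(0.5595,0.2905); r=down(62.8); F=(.5247,-.0709); rf=down(105.4)
p0=get_eef_pos()
for p,q in(((p0[0],p0[1],.27),get_eef_rot()),((*B,.26),r),((*B,.038),r),((*F,.2),rf),((*F,.045),rf)): print(inverse_kinematics(p,q))
move_straight((p0[0],p0[1],.27),v=.2)
gripper_to(.7,40)
move_pose((*B,.26),r); print(get_time())
cv2.imwrite("pics/s1.png",snapshot("scene"))
s=cv2.imread("pics/s1.png")
a=cv2.resize(s[110:210,240:340],None,fx=4,fy=4,interpolation=cv2.INTER_CUBIC)
b=cv2.resize(cv2.imread("pics/scene0.png")[240:320,350:430],None,fx=5,fy=5,interpolation=cv2.INTER_CUBIC)
cv2.imwrite("pics/c3.png",np.hstack([a,b]))
E
```

```text
[ 1.21566026e+00  4.67481117e-02  1.28723227e+00 -3.62703057e-05
  1.80904548e+00 -7.03229378e-02]
[ 0.42033426  0.35428287  0.95695962  0.          1.83035016 -0.67573251]
[ 0.42033426  0.45798873  1.27056282  0.          1.41304111 -0.67573251]
[-2.04060395e-01  6.76548285e-02  1.40366112e+00 -4.44089210e-16
  1.67027671e+00 -2.04363743e+00]
[-2.04060395e-01  1.84116501e-01  1.59438629e+00 -4.44089210e-16
  1.36308986e+00 -2.04363743e+00]
2.6333
```

View pics/c3.png

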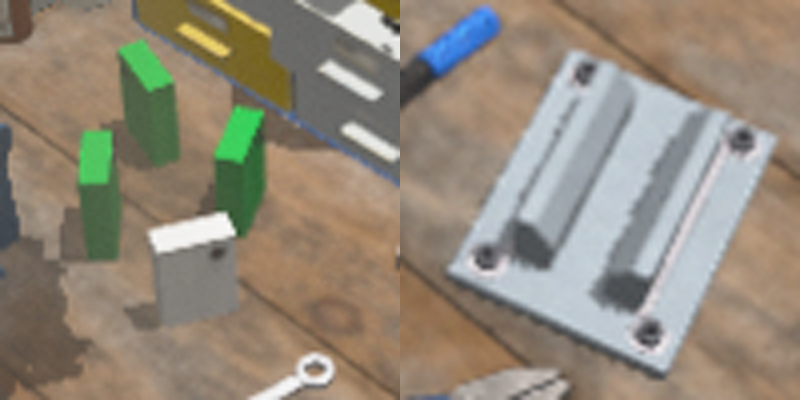

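The crop shows the middle block at about (287,176) in the scene picture, with free space for the fingers on both sides. The bracket plate's corners in the right half are (172,50), (375,138), (265,375) and (48,270). Next I'll grasp the block.

```bash
python3 - <<'E'
from h import *
print("brk scene",rect(pix2w("scene",crop([(172,50),(375,138),(265,375),(48,270)],(350,240),5),.008)))
B=(0.5595,0.2905); r=down(62.8)
print(move_straight((*B,.038),v=.15,stop_force=8),get_eef_pos())
gripper_to(0,60); print(get_opening(),get_grasp_force(),get_force())
move_straight((*B,.2),v=.15); print(get_opening(),get_grasp_force(),get_force(),get_time())
cv2.imwrite("pics/s2.png",snapshot("scene")); 
s=cv2.imread("pics/s2.png")[60:210,220:370]
cv2.imwrite("pics/c4.png",cv2.resize(s,None,fx=4,fy=4,interpolation=cv2.INTER_CUBIC))
E
```

```text
brk scene (array([ 0.5269, -0.0738]), np.float64(0.0983), np.float64(0.1288), np.float64(-164.46))
False [0.56009936 0.29077041 0.03915121]
0.2075434180971928 60.072389245033264 [0.40981036 0.42375063 3.18298921]
0.21326520044427452 59.585317969322205 [-0.06845084 -1.33483003 -1.46521337] 6.0
```

View pics/c4.png

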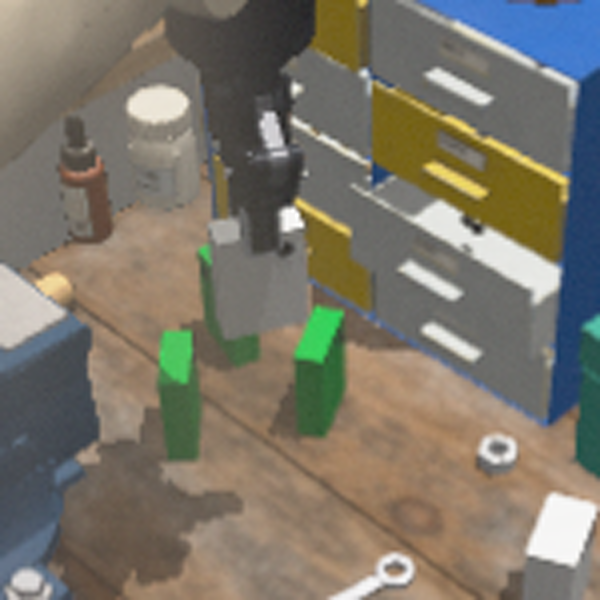

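The block is held, with fingers centred along its length and the block upright at about (285,130) in the scene picture. I'll carry it over the bracket and check the alignment from both cameras.

```bash
python3 - <<'E'
from h import *
F=(.5258,-.0723); rf=down(105.45)
move_pose((*F,.2),rf); move_straight((*F,.085),v=.15); print(get_eef_pos(),get_force(),get_time())
wait(.2)
t=snapshot("top"); s=snapshot("scene"); cv2.imwrite("pics/t3.png",t);cv2.imwrite("pics/s3.png",s)
k=lambda i:cv2.resize(i,None,fx=5,fy=5,interpolation=cv2.INTER_CUBIC)
cv2.imwrite("pics/c5.png",np.hstack([k(t[165:245,360:440]),k(s[240:320,350:430])]))
E
```

```text
[ 0.52652961 -0.07230149  0.08616451] [ 0.51283968 -0.55883817 -1.43574915] 8.3333
```

View pics/c5.png

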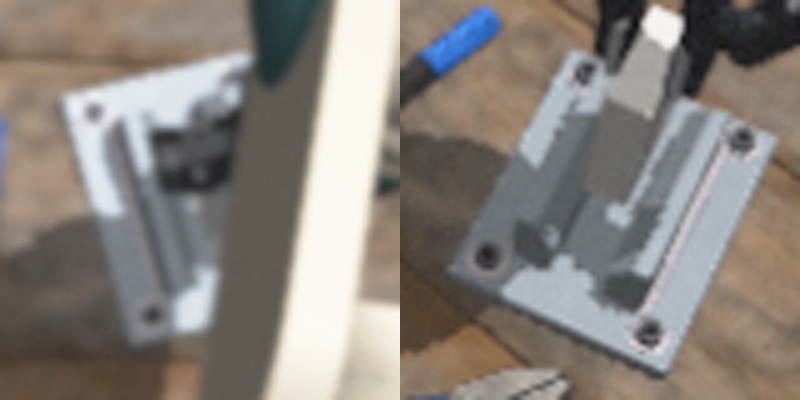

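The scene half shows the block over the gap. The bottom edge of its near end runs from about (185,190) to (230,205) in that half. I'll check the offset with the same camera and then lower the block.

```bash
python3 - <<'E'
from h import *
e=pix2w("scene",crop([(185,190),(230,206)],(350,240),5),.047)[:,:2]
a=np.radians(15.45); X=np.array([np.cos(a),np.sin(a)]);Y=np.array([-X[1],X[0]])
d=e.mean(0)-np.array([.5269,-.0738]); print("width",np.hypot(*(e[1]-e[0])),"rel x,y of near end:",d@X,d@Y)
F=np.array((.5258,-.0723))
f0=get_force()
hit=move_straight((*F,.048),v=.05,stop_force=12); print(hit,get_eef_pos(),get_force()-f0,get_ft_torque(),get_time())
E
```

```text
width 0.01937609286309015 rel x,y of near end: -0.023145203676137354 -0.0006734874420853086
False [ 0.52605015 -0.072362    0.04832843] [0.29831982 0.498909   2.38826194] [-0.03992695  0.03787434  0.01436966] 9.525
```

It went in freely, with its underside about 1 mm above the floor. I'll seat it, release and retreat.

```bash
python3 - <<'E'
from h import *
F=np.array((.5258,-.0723))
print(move_straight((*F,.045),v=.02,stop_force=10),get_eef_pos(),get_force())
gripper_to(.5); print(get_opening(),get_force())
print(move_straight((*F,.2),v=.12)); move_pose((.45,.15,.28),down(90)); print(get_time())
t=snapshot("top"); s=snapshot("scene"); cv2.imwrite("pics/t4.png",t);cv2.imwrite("pics/s4.png",s)
k=lambda i:cv2.resize(i,None,fx=4,fy=4,interpolation=cv2.INTER_CUBIC)
cv2.imwrite("pics/c6.png",np.hstack([k(t[150:250,340:440]),k(s[220:320,340:440])]))
E
```

```text
True [ 0.52677597 -0.07236985  0.04661652] [-0.38096336  0.41200194  3.94586377]
0.49946857317885757 [ 0.3475963  -0.42590823  0.12652256]
False
12.5167
```

View pics/c6.png

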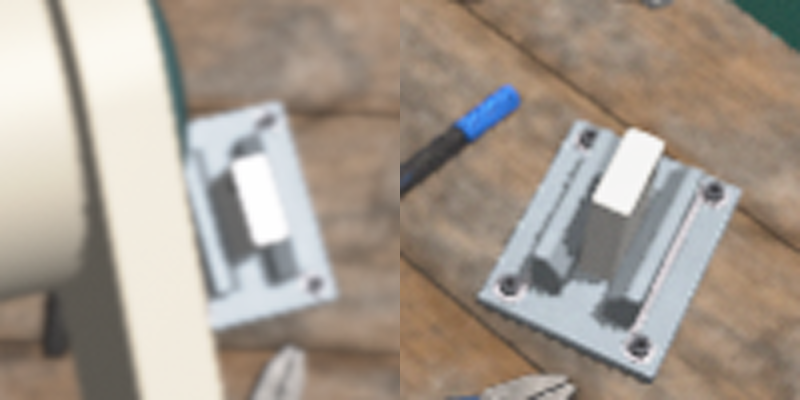

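The block stands upright in the gap, in line with the cheeks, and its top is at about (628,172) in the crop. I'll do one numeric check and then hand in.

```bash
python3 - <<'E'
from h import *
c,w,l,an=rect(pix2w("scene",crop([(228,128),(266,140),(230,216),(192,203)],(340,220),4),.078))
a=np.radians(15.45); X=np.array([np.cos(a),np.sin(a)]);Y=np.array([-X[1],X[0]]); d=c-np.array([.5269,-.0738])
print(c,w,l,an,d@X,d@Y)
if abs(d@X)<.012 and abs(d@Y)<.005: wait(.3); print(sign_off(),get_time())
E
```

```text
[ 0.5267 -0.0733] 0.02 0.051 -162.79 -5.957398503718315e-05 0.0005352111175104882
the job is handed in; nothing more can be done
the job is handed in; nothing more can be done
```

The 20 mm block is standing upright on the bracket's floor between the cheeks, measured within about 1 mm of the middle both ways; I let go of it, left the other two blocks untouched, and handed the job in about 13 s into the 37 s allowed (no verdict was shown).

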